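Wind the carver's vise up to the fish blank

TASK

Fit the larger of the two loose cranks down onto the square shaft end that stands on top of the vise, then wind it clockwise (seen from above) by its handle until the sliding jaw has closed up against the carving blank. Leave the crank sitting level and fully down on the shaft, and let go of it.

Things in the scene. Friction and masses are not known exactly. Their poses are not given: they have to be found in the camera images.
- crank_hub (a point): Larger of two loose steel cranks (0.4 kg; the other, hub 25 mm, does not fit). Point: centre of its square hub, 36 mm wide, 40 tall, 20 above the underside. x: along the arm to the handle; hub sides parallel to x, y. Below: square socket 22 mm wide, 32 deep, parallel to them. The arm (22 wide, 10 thick) is flush with the underside; grasp the hub above it on its +y and -y sides.
- crank_handle (a point): Point on the axis of that crank's upright wooden handle, 80 mm from the hub's axis along the hub's x, 64 mm above the crank's underside. Round, 24 mm in diameter, reaching from 12 to 84 mm above the underside. It spins freely on its own axis, so a grip on it can keep its direction while the crank goes round.
- shaft (a point): Square steel shaft end on the vise, 18 mm wide, 30 tall, upper 14 tapering to 8. Point: its foot, on a collar 48 mm wide, 101 mm above the bench. z up; x, y square to its sides, turning with it. The crank fits four ways with 2 mm (14 degrees) of play; fully down, its underside is level with this point and clears the vise. The vise is bolted down, its jaws to the robot's right of the shaft.
- screw (a joint): Turn of the shaft in rad, growing clockwise seen from above. One turn moves the sliding jaw 20 mm towards the carving blank: 44 mm away at 0, meeting it at 13.8 (hard stop). Starts between 0 and 4.4, takes about 0.12 N m, stays where it is left.
Not all that is in view belongs to the job. Leave any purple or red look-alike of the part that bears crank_hub alone.

How it is judged (in metres and radians):
On the way, in this order (a step that is already met when the one before it is completed fails the run):
1. the larger crank is fully down on the square shaft while the jaw is still at least 15 mm from the blank (horizontal distance between crank_hub and shaft below 0.008 m and z of crank_hub in the frame of shaft between 0.012 and 0.028 m and value of joint screw below 9.1 rad), for 0.2 s.
2. the jaw is half-way in, driven with the crank on the shaft (value of joint screw above 9.5 rad and horizontal distance between crank_hub and shaft below 0.008 m and z of crank_hub in the frame of shaft below 0.035 m).
At the end, for the whole second after the job is handed in: The sliding jaw has closed to within 4 mm of the carving blank (shaft turned to more than 12.55 rad), and the larger crank is still on the shaft: hub within 8 mm of the shaft's axis, down to within 8 mm of resting on the collar, and level to within 10 degrees (value of joint screw above 12.55 rad and horizontal distance between crank_hub and shaft below 0.008 m and z of crank_hub in the frame of shaft between 0.012 and 0.028 m and angle between crank_hub's own z axis and vertical below 0.18 rad); the robot touches nothing.
It also fails if it takes over 64 s, if anything falls off the work surface, if the arm or the gripper's body presses on something with over 40 N, if the wrist force passes 120 N, or if a joint passes its speed limit or range.

ROBOT

A 6-joint arm with a two-finger parallel gripper is mounted at the origin on the work surface. World frame = base frame: x ahead of the robot, y to its left, z up, the work surface at z = 0. Lengths are in m, angles in degrees, forces in N, time in s.
With the tool pointing down it reaches from about 0.3 to 0.75 m from the base axis. Payload 8.5 kg.
Tool frame: the origin (TCP) lies at the very end of the fingers, on their centre line; the grasp point (between the pads) lies 19 mm behind it (env.pinch_z is the distance from the TCP to the grasp point, in m); z points along the fingers, y is the line along which they close (so a half turn about z gives the same grasp; the last joint's range is limited). The gripper opens to 85 mm and grips with 20 to 120 N. Pads are 22 mm wide; open, the fingers measure 114 mm over their backs; the gripper's body (76 mm by 85 mm) begins 54 mm behind the grasp point. The pads swing forward as they close: fully open they stand 13 mm farther back than shut.
Start: joints at [53.382, 21.807, 74.336, -0, 83.858, -12.336], TCP at [0.226, 0.501, 0.231] pointing down, gripper open.
Joint ranges: [-178.18, 178.18], [-50.72, 133.34], [12.68, 142.11], [-81.47, 261.47], [9.98, 163.14], [-165.26, 165.26]. Speed limits (degrees/s): [136.94, 136.94, 180, 180, 180, 180].

INTERFACE

Orientations are given as a 3x3 rotation matrix whose columns are the frame's x, y, z axes.
In Python, from rig import env, viewer gives the robot as it stands.
- The arm moves only by the tool drive_tool, never from a script. Its argument "series" is a list of rows, each a list of 3 entries, a list of its own where there are three numbers: the shift along the tool's x, y, z in m, then the turn about the tool's z in degrees, then the finger opening in m, from 0 to 0.0854. A call has 1 to 20 rows; each row is the pose to reach, as a shift and turn from the pose commanded when the call began, along the tool's axes at that moment; what a row does not reach only later rows make up. A row lasts 1/10 s, in which the tool goes at most 50 mm and 8.59 degrees, less where a joint would pass 70% of its speed; a pose out of reach is approached as far as the arm can. A call with a gripper value outside its range is refused whole. The fingers move at their own pace and stop on an object; "newtons" is the grip in N (left out, the last holds). Time passes only in rows, so rows that repeat a pose let the fingers close. It gives the time, the measured TCP pose, the force, the opening and the grip force at its end, in the units of the state.
- env.observe(): the state, without advancing time (a new reading comes with each control period).
- viewer.get_image(name): name is "scene" or "top" or "wrist"; returns a dict with "img" (420x560x3 uint8, red, green, blue), "depth" (420x560 float32, m along the optical axis (not along the pixel's ray), 0 where there is no reading), "camera_matrix" (3x3 intrinsics, pixels), "distortion" ([k1, k2, p1, p2, k3] as OpenCV has them; the pictures are not rectified), "rvec" (rotation vector, rad) and "tvec" (3), from world to camera coordinates, as OpenCV has them. Camera axes: x right, y down, z forward; pixel columns grow to the right and rows downward; lengths in m; the calibration is good to about 2 mm. A picture is of the moment at which its call begins.
- env.close_job(): hands the job in; it is judged then, once.
The state is a dict: "time_s": time; "q": joint angles; "qvel": joint speeds; "joint_efforts": joint torques, N m; "position": TCP position; "tool_rot": TCP orientation; "ft_force": force on the tool from outside, world axes, zero at the start; "wrist_torque": the same for the moment, N m; "grip_width": finger opening in m; "gripper_force": force on a finger pad.
Only numpy, scipy, OpenCV 4.12 (cv2) and the standard library are available. Lean on these libraries where they do the work, as an engineer would, in place of code of your own. Each camera call takes 0.05 s, during which the arm holds its last target. There are 200 camera calls.

## Working session

There is one attempt and no reset: what is moved stays moved. The work goes in short steps, Python scripts to look and compute and a tool call to move; the robot and the scene stay as the last step left them, time stands still between calls to the robot, and variables do not carry over. Pictures are saved under pics/ and viewed, at most 10 in all, crops included, and the job is handed in when it is done.

Besides the shell and the picture viewer there is one more tool, called after ">>>" by a JSON object that holds its "method" and its "body", one argument or row to a line. drive_tool: Moves the arm, as the interface text tells. Its arguments: {"type":"object","properties":{"series":{"type":"array"},"newtons":{"type":"number"}},"required":["series"]}

```bash
mkdir -p pics; ls; cat > h.py <<'E'
import numpy as np, cv2, pickle
from rig import env, viewer
def grab(n, tag):
    d=viewer.get_image(n); pickle.dump(d,open(f'pics/{tag}.pkl','wb'))
    cv2.imwrite(f'pics/{tag}.png',d['img'][:,:,::-1]); return d
def load(tag): return pickle.load(open(f'pics/{tag}.pkl','rb'))
def crop(tag,u0,v0,u1,v1,s,name):
    im=load(tag)['img'][v0:v1,u0:u1,::-1]
    cv2.imwrite(f'pics/{name}.png',cv2.resize(im,None,fx=s,fy=s,interpolation=cv2.INTER_CUBIC))
def pts(d,uv,z=None):
    """pixels -> world; depth if z None, else on plane z"""
    R=cv2.Rodrigues(np.array(d['rvec'],float))[0]; t=np.array(d['tvec'],float).reshape(3)
    uv=np.array(uv,float).reshape(-1,1,2)
    n=cv2.undistortPoints(uv,np.array(d['camera_matrix'],float),np.array(d['distortion'],float)).reshape(-1,2)
    out=[]
    for i,(a,b) in enumerate(n):
        ray=np.array([a,b,1.])
        if z is None:
            u,v=np.round(uv[i,0]).astype(int); s=d['depth'][v,u]
        else:
            c=-R.T@t; w=R.T@ray; s=(z-c[2])/w[2]
        out.append(R.T@(ray*s-t))
    return np.array(out)
E
python3 - <<'E'
from h import *
a=grab('scene','s0');b=grab('top','t0')
o=np.hstack([a['img'],b['img']])[:,:,::-1]
cv2.imwrite('pics/both.png',cv2.resize(b['img'][:,:,::-1],(800,600)))
print(env.observe()['tool_rot'],env.pinch_z)
E
```

```text
pics
[[-9.11557158e-01  4.11172645e-01 -7.77402764e-04]
 [ 4.11173288e-01  9.11556586e-01 -1.05702159e-03]
 [ 2.74028245e-04 -1.28318285e-03 -9.99999139e-01]] 0.0187
```

View pics/both.png

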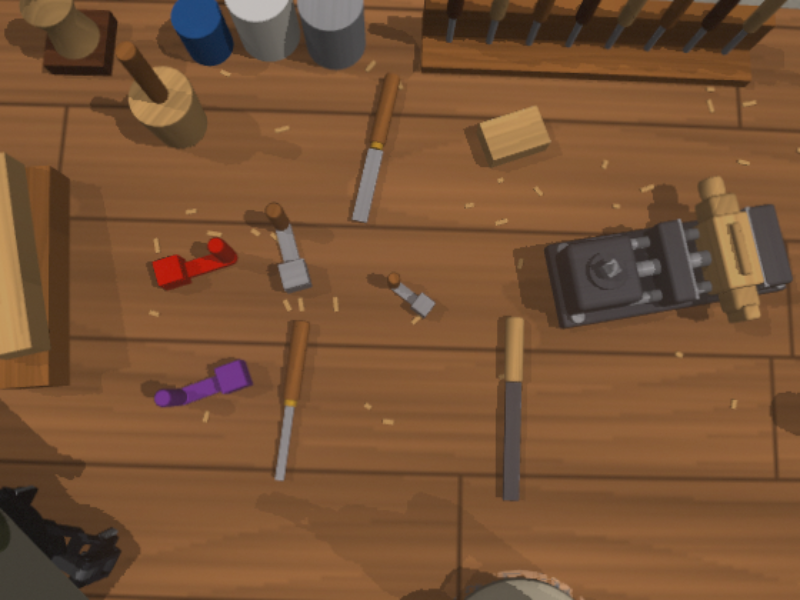

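View pics/s0.png

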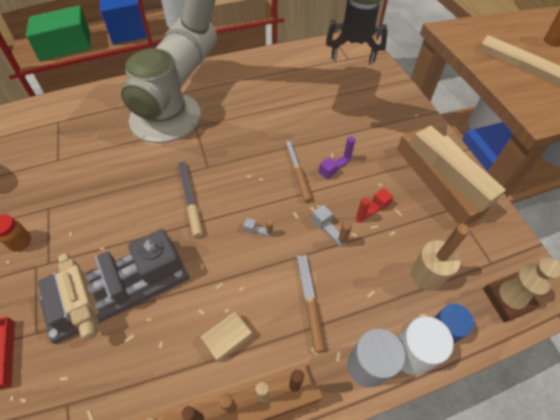

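Top view (800-px scale): there are four crank-like parts. The steel ones have hubs at (293,274) and (423,304), the red one at (169,271) and the purple one at (233,377). The larger steel one at (293,274) fits the description; I'll confirm it in a crop, with the shaft at (607,268) beside it.

```bash
python3 - <<'E'
from h import *
crop('t0',170,130,270,220,6,'a');crop('t0',380,140,480,230,6,'b')
cv2.imwrite('pics/ab.png',cv2.resize(np.hstack([cv2.imread('pics/a.png')[:, :600],cv2.imread('pics/b.png')[:, :600]]),(800,360)))
d=load('t0'); print(pts(d,[[205,195],[296,213],[192,148],[425,188],[200,170]]))
E
```

```text
[[ 0.50733536  0.31723274  0.03764117]
 [ 0.47848901  0.13769524  0.0266702 ]
 [ 0.58836057  0.33926916  0.08528952]
 [ 0.5183662  -0.08885267  0.12184614]
 [ 0.56271854  0.33378969  0.01148688]]
```

View pics/ab.png

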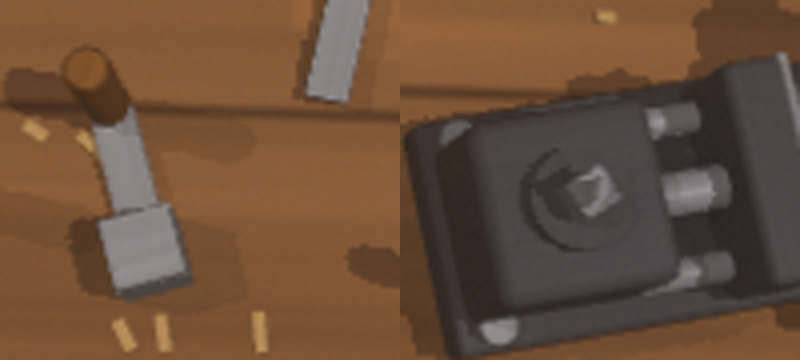

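The larger steel crank is confirmed: square hub top centre near raw pixel (206,192), handle top near (192,146). The shaft tip is near (430,187). Next I'll compute the approach.

```bash
cat >> h.py <<'E'
def plan(p,yaw_y=None):
    """shift in tool axes to TCP target p, and turn (deg) to bring tool y to world angle yaw_y (mod 180)"""
    o=env.observe();R=np.array(o['tool_rot']);s=R.T@(np.array(p)-o['position'])
    out=[np.round(s,4)]
    if yaw_y is not None:
        a=np.degrees(np.arctan2(R[1,1],R[0,1])); t=-(yaw_y-a); t=(t+90)%180-90
        out+= [round(t,2),'q6',o['q'][5]]
    return out
E
python3 - <<'E'
from h import *
d=load('t0'); h=pts(d,[[206,192]],.04)[0];k=pts(d,[[192,146.3]],.084)[0];s=pts(d,[[430,187.5]],.131)[0]
print(h,k,s,np.linalg.norm((k-h)[:2]));a=np.degrees(np.arctan2(*(k-h)[1::-1]));print(a)
print(plan([h[0],h[1],.16],a+90))
E
```

```text
[0.51294447 0.31523974 0.04      ] [0.59200548 0.3396869  0.084     ] [ 0.51778405 -0.0947803   0.131     ] 0.08275449488919369
17.182596850754937
[array([-0.338 , -0.0514,  0.0707]), np.float64(-41.46), 'q6', np.float64(-12.337077746030563)]
```

>>> {"method": "drive_tool", "body": {
  "series": [
    [[-0.05,-0.008,0],-6,0.085],
    [[-0.1,-0.016,0],-13,0.085],
    [[-0.14,-0.024,0],-20,0.085],
    [[-0.18,-0.03,0],-27,0.085],
    [[-0.22,-0.035,0],-34,0.085],
    [[-0.26,-0.04,0],-41.5,0.085],
    [[-0.3,-0.046,0.01],-41.5,0.085],
    [[-0.338,-0.0514,0.02],-41.5,0.085],
    [[-0.338,-0.0514,0.02],-41.5,0.085],
    [[-0.338,-0.0514,0.02],-41.5,0.085]
  ]
}}

```text
time_s: 1.1
position: [0.5132, 0.315, 0.2106]
tool_rot: [[-0.956, -0.295, -0.002], [-0.295, 0.956, -0.0], [0.002, 0.0, -1.0]]
ft_force: [-0.3, 0.7, 0.4]
grip_width: 0.0848
gripper_force: 0.0
```

```bash
python3 - <<'E'
from h import *
grab('wrist','w0')
E
```

```text
(no output)
```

View pics/w0.png

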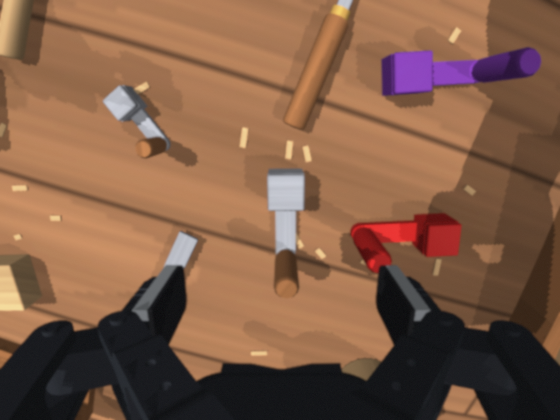

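Wrist view: the hub top face is centred near (286.5,193) and the handle top near (286.5,289). The crank is aligned with the tool.

```bash
python3 - <<'E'
from h import *
d=load('w0'); h=pts(d,[[286.5,193]],.04)[0];k=pts(d,[[286.5,288]],.084)[0]
print(h,k,np.linalg.norm((k-h)[:2]));a=np.degrees(np.arctan2(*(k-h)[1::-1]));print(a)
print(pts(d,[[269,177],[304,176],[305,209],[269,210]],.04))
for p in ([286,193],): print(pts(d,[p]))
print(plan([h[0],h[1],.012],a+90))
E
```

```text
[0.51418389 0.32052249 0.04      ] [0.5892569 0.3434452 0.084    ] 0.07849462805465156
16.979467992029324
[[0.50411575 0.29979285 0.04      ]
 [0.4932742  0.33149875 0.04      ]
 [0.52423001 0.3427777  0.04      ]
 [0.53569479 0.30922275 0.04      ]]
[[0.51460637 0.32016543 0.03876715]]
[array([-0.003 ,  0.0041,  0.1991]), np.float64(0.24), 'q6', np.float64(-86.85281695952905)]
```

>>> {"method": "drive_tool", "body": {
  "newtons": 70,
  "series": [
    [[-0.003,0.0045,0.05],0,0.085],
    [[-0.003,0.0045,0.1],0,0.085],
    [[-0.003,0.0045,0.14],0,0.085],
    [[-0.003,0.0045,0.175],0,0.085],
    [[-0.003,0.0045,0.195],0,0.085],
    [[-0.003,0.0045,0.206],0,0.085],
    [[-0.003,0.0045,0.206],0,0.085],
    [[-0.003,0.0045,0.206],0,0.03],
    [[-0.003,0.0045,0.206],0,0.03],
    [[-0.003,0.0045,0.206],0,0.03],
    [[-0.003,0.0045,0.206],0,0.03],
    [[-0.003,0.0045,0.206],0,0.03],
    [[-0.003,0.0045,0.206],0,0.03],
    [[-0.003,0.0045,0.206],0,0.03],
    [[-0.003,0.0045,0.206],0,0.03]
  ]
}}

```text
time_s: 2.65
position: [0.5151, 0.3208, 0.0065]
tool_rot: [[-0.955, -0.296, 0.002], [-0.296, 0.955, 0.001], [-0.002, 0.0, -1.0]]
ft_force: [-1.2, -0.8, 6.5]
grip_width: 0.0352
gripper_force: 71.4
```

>>> {"method": "drive_tool", "body": {
  "series": [
    [[0,0,-0.02],0,0.03],
    [[0,0,-0.06],0,0.03],
    [[0,0,-0.1],0,0.03],
    [[0,0,-0.14],0,0.03],
    [[0,-0.02,-0.17],0,0.03],
    [[0.003,-0.05,-0.2],0,0.03],
    [[0.006,-0.09,-0.22],0,0.03],
    [[0.009,-0.13,-0.24],0,0.03],
    [[0.012,-0.17,-0.25],0,0.03],
    [[0.015,-0.21,-0.25],0,0.03],
    [[0.018,-0.25,-0.25],0,0.03],
    [[0.021,-0.29,-0.25],0,0.03],
    [[0.024,-0.33,-0.25],0,0.03],
    [[0.027,-0.365,-0.25],0,0.03],
    [[0.03,-0.385,-0.25],0,0.03],
    [[0.03,-0.398,-0.25],0,0.03],
    [[0.03,-0.398,-0.25],0,0.03],
    [[0.03,-0.398,-0.25],0,0.03]
  ]
}}

```text
time_s: 4.45
position: [0.6036, -0.0675, 0.255]
tool_rot: [[-0.955, -0.296, -0.001], [-0.296, 0.955, 0.001], [0.001, 0.001, -1.0]]
ft_force: [-0.1, -0.9, -4.3]
grip_width: 0.0355
gripper_force: 71.0
```

```bash
python3 - <<'E'
from h import *
grab('wrist','w1')
cv2.imwrite('pics/w1b.png',cv2.resize(cv2.imread('pics/w1.png'),(800,600)))
E
```

```text
(no output)
```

View pics/w1b.png

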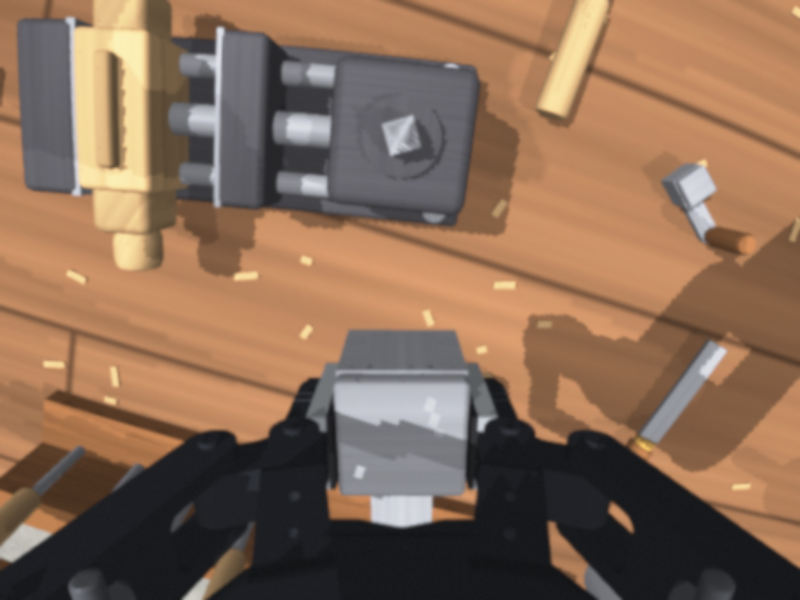

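The crank is held squarely. The shaft is at about (402,136) at 800 scale, so I'll enlarge it.

```bash
python3 - <<'E'
from h import *
crop('w1',240,55,325,140,7,'c')
d=load('w1'); print(pts(d,[[281,95],[270,80],[300,80],[250,80]]))
E
```

```text
[[ 0.52168481 -0.09329297  0.12924076]
 [ 0.51134098 -0.10626928  0.09956247]
 [ 0.50373133 -0.08197041  0.09938159]
 [ 0.51597149 -0.12316144  0.09361584]]
```

View pics/c.png

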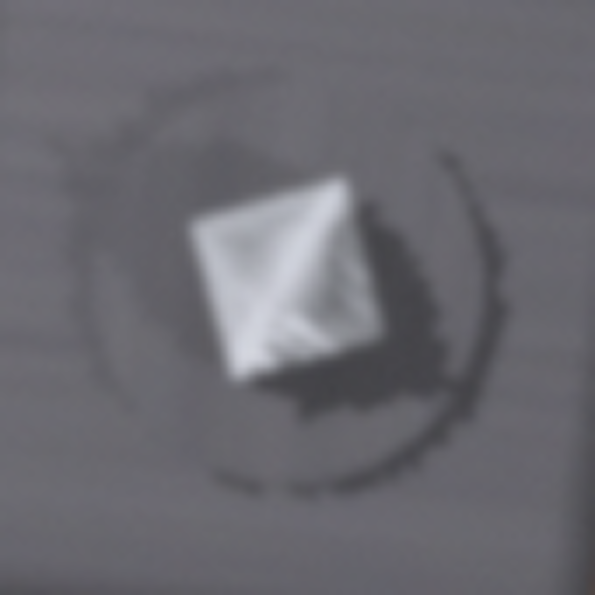

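```bash
python3 - <<'E'
from h import *
d=load('w1'); c=np.array([[192,222],[347,180],[383,330],[235,378]])/7+[240,55]-0.43
P=pts(d,c,.117);print(P,P.mean(0))
for i in range(4):
    v=P[(i+1)%4]-P[i];print(np.linalg.norm(v),np.degrees(np.arctan2(v[1],v[0]))%90)
print(pts(d,[[240+292/7,55+283/7]],.101))
s=P.mean(0)
# held hub top: corners in 800 px view
H=pts(d,np.array([[334,378],[470,378],[465,494],[342,495]])*.7-.15,.255-.0065+.04);print(H,H.mean(0))
o=env.observe();print(o['position'])
for y in range(4): print(plan([s[0],s[1],.2],0))
E
```

```text
[[ 0.51800626 -0.10618721  0.117     ]
 [ 0.5083501  -0.09063075  0.117     ]
 [ 0.52289581 -0.08163667  0.117     ]
 [ 0.5331518  -0.09640764  0.117     ]] [ 0.520601   -0.09371557  0.117     ]
0.018309685840322568 31.82859620308696
0.017101788586633304 31.729861683007442
0.01798240693795388 34.773574843073376
0.018028512196636218 32.85057989381755
[[ 0.5205148  -0.09299896  0.101     ]]
[[ 0.58916648 -0.09014454  0.2885    ]
 [ 0.57902633 -0.05757769  0.2885    ]
 [ 0.61267118 -0.04677109  0.2885    ]
 [ 0.62305336 -0.0790292   0.2885    ]] [ 0.60097934 -0.06838063  0.2885    ]
[ 0.60360452 -0.06713367  0.25523753]
[array([ 0.0871, -0.0008,  0.0553]), np.float64(-72.71), 'q6', np.float64(-124.79650749770424)]
[array([ 0.0871, -0.0008,  0.0553]), np.float64(-72.71), 'q6', np.float64(-124.79650749770424)]
[array([ 0.0871, -0.0008,  0.0553]), np.float64(-72.71), 'q6', np.float64(-124.79650749770424)]
[array([ 0.0871, -0.0008,  0.0553]), np.float64(-72.71), 'q6', np.float64(-124.79650749770424)]
```

>>> {"method": "drive_tool", "body": {
  "series": [
    [[0.02,0,0],-4,0.03],
    [[0.045,0,0],-8,0.03],
    [[0.07,0,0],-12,0.03],
    [[0.0855,0,0.02],-15.6,0.03],
    [[0.0855,0,0.05],-15.6,0.03],
    [[0.0855,0,0.08],-15.6,0.03],
    [[0.0855,0,0.1],-15.6,0.03],
    [[0.0855,0,0.11],-15.6,0.03],
    [[0.0855,0,0.11],-15.6,0.03],
    [[0.0855,0,0.118],-15.6,0.03],
    [[0.0855,0,0.124],-15.6,0.03],
    [[0.0855,0,0.124],-15.6,0.03]
  ]
}}

```text
time_s: 5.7
position: [0.522, -0.0935, 0.131]
tool_rot: [[-0.84, -0.542, -0.001], [-0.542, 0.84, 0.0], [0.0, 0.001, -1.0]]
ft_force: [0.4, -0.5, -4.8]
grip_width: 0.0352
gripper_force: 71.0
```

```bash
python3 - <<'E'
from h import *
o=env.observe();print(o['wrist_torque'],o['q'],plan([.5221,-.0927,.1075],122.8))
grab('scene','s1');crop('s1',80,200,220,305,5.5,'e')
E
```

```text
[0.01420535 0.03626699 0.05879349] [-2.29588607e+01  2.54124839e+01  8.65581984e+01 -1.32626911e-03
  6.80667552e+01 -1.45783183e+02] [array([-0.0006,  0.0006,  0.0235]), np.float64(0.02), 'q6', np.float64(-145.7831829782027)]
```

View pics/e.png

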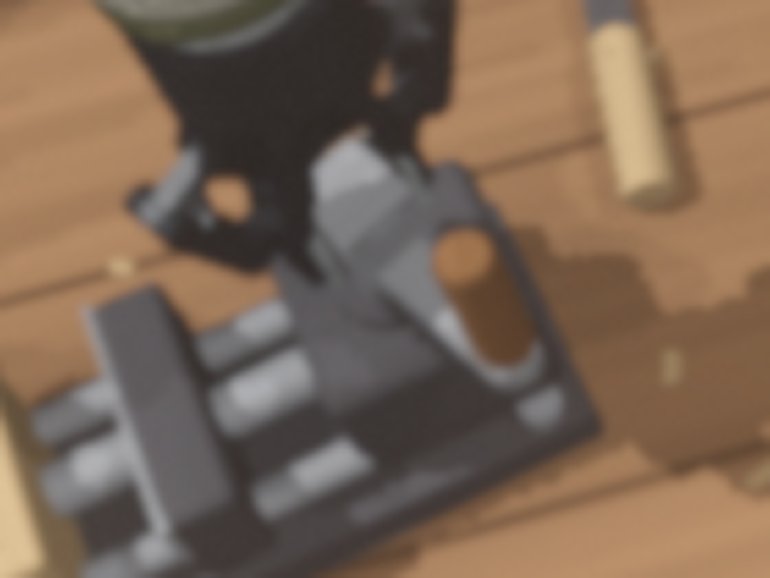

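The hub is over the shaft with the socket about 6 mm past the tip, and there is no contact force. I'll continue down slowly.

>>> {"method": "drive_tool", "body": {
  "series": [
    [[-0.0003,0.0003,0.005],0,0.03],
    [[-0.0003,0.0003,0.009],0,0.03],
    [[-0.0003,0.0003,0.013],0,0.03],
    [[-0.0003,0.0003,0.017],0,0.03],
    [[-0.0003,0.0003,0.02],0,0.03],
    [[-0.0003,0.0003,0.022],0,0.03],
    [[-0.0003,0.0003,0.023],0,0.03],
    [[-0.0003,0.0003,0.023],0,0.03],
    [[-0.0003,0.0003,0.023],0,0.03]
  ]
}}

```text
time_s: 6.65
position: [0.5223, -0.0933, 0.1084]
tool_rot: [[-0.84, -0.542, 0.0], [-0.542, 0.84, -0.0], [-0.0, -0.0, -1.0]]
ft_force: [-0.0, -1.0, -4.3]
grip_width: 0.0352
gripper_force: 71.0
```

>>> {"method": "drive_tool", "body": {
  "series": [
    [[0,0,0],0,0.085],
    [[0,0,0],0,0.085],
    [[0,0,0],0,0.085],
    [[0,0,0],0,0.085],
    [[0,0,0],0,0.085],
    [[0,0,0],0,0.085],
    [[0,0,-0.01],0,0.085],
    [[0,0,-0.04],0,0.085],
    [[0,0,-0.08],0,0.085],
    [[0,0,-0.12],0,0.085],
    [[0,0,-0.15],0,0.085],
    [[0,0,-0.15],0,0.085]
  ]
}}

```text
time_s: 7.85
position: [0.5234, -0.0937, 0.2633]
tool_rot: [[-0.84, -0.542, 0.008], [-0.542, 0.84, -0.004], [-0.005, -0.007, -1.0]]
ft_force: [-0.2, -0.4, -1.3]
grip_width: 0.0853
gripper_force: 0.0
```

```bash
python3 - <<'E'
from h import *
grab('wrist','w2');crop('w2',80,50,480,350,2,'f')
E
```

```text
(no output)
```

View pics/f.png

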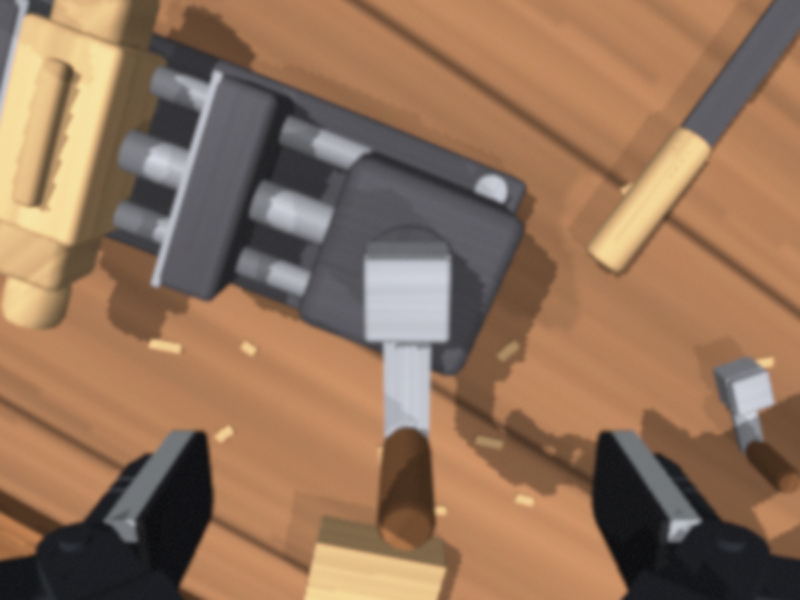

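The crank is seated level: hub top near raw (283.5,200), handle top near (283,312.5). I'll compute the handle position and the jaw gap.

```bash
python3 - <<'E'
from h import *
d=load('w2'); h=pts(d,[[283.5,200]],.141)[0];k=pts(d,[[283,312]],.185)[0]
print(h,k,np.linalg.norm((k-h)[:2]),np.degrees(np.arctan2(*(k-h)[1::-1])))
q=lambda c:np.array(c,float)/2+[80,50]
print(pts(d,[q([407,300]),q([406,525])]))
J=pts(d,[q([225,90]),q([175,275])]);B=pts(d,[q([135,60]),q([80,230]),q([120,230])]);print(J,B)
v=(J[1]-J[0])[:2];v/=np.linalg.norm(v);n=np.array([-v[1],v[0]]);print(n,[(b-J[0])[:2]@n for b in B])
print([env.observe()['q']],plan([k[0],k[1],.2],None))
E
```

```text
[ 0.52083307 -0.09431953  0.141     ] [ 0.58596649 -0.05242135  0.185     ] 0.07744559993448406 32.751838859996504
[[ 0.52142076 -0.09393856  0.13841868]
 [ 0.58764008 -0.05133928  0.18274208]]
[[ 0.49479691 -0.21187922  0.08516428]
 [ 0.58614374 -0.19070439  0.08439786]] [[ 0.50705903 -0.25899567  0.07327904]
 [ 0.59140828 -0.24174852  0.08561295]
 [ 0.60309602 -0.2417525   0.02518483]]
[-0.22581919  0.97416923] [np.float64(-0.04866842162814498), np.float64(-0.05091445177345672), np.float64(-0.05355764719221687)]
[array([-2.29186668e+01,  1.86292278e+01,  7.43269373e+01, -9.97313935e-04,
        8.67843354e+01, -1.45741299e+02])] [array([-0.0753,  0.0003,  0.0608])]
```

>>> {"method": "drive_tool", "body": {
  "newtons": 50,
  "series": [
    [[-0.02,0.001,0],8,0.085],
    [[-0.04,0.001,0],16,0.085],
    [[-0.06,0.001,0],24,0.085],
    [[-0.077,0.001,0],32,0.085],
    [[-0.077,0.001,0],40,0.085],
    [[-0.077,0.001,0],48,0.085],
    [[-0.077,0.001,0],56,0.085],
    [[-0.077,0.001,0.03],56,0.085],
    [[-0.077,0.001,0.06],56,0.085],
    [[-0.077,0.001,0.09],56,0.085],
    [[-0.077,0.001,0.11],56,0.085],
    [[-0.077,0.001,0.121],56,0.085],
    [[-0.077,0.001,0.121],56,0.085],
    [[-0.077,0.001,0.121],56,0.085]
  ]
}}

```text
time_s: 9.3
position: [0.5867, -0.0508, 0.1379]
tool_rot: [[-0.919, 0.394, 0.001], [0.394, 0.919, -0.0], [-0.001, 0.0, -1.0]]
ft_force: [0.2, -0.0, 0.2]
grip_width: 0.0849
gripper_force: 0.0
```

>>> {"method": "drive_tool", "body": {
  "series": [
    [[0,0,0],0,0.018],
    [[0,0,0],0,0.018],
    [[0,0,0],0,0.018],
    [[0,0,0],0,0.018],
    [[0,0,0],0,0.018],
    [[0,0,0],0,0.018],
    [[0,0,0],0,0.018],
    [[0,0,0],0,0.018],
    [[0,0,0],0,0.018]
  ]
}}

```text
time_s: 10.2
position: [0.5867, -0.0507, 0.1376]
tool_rot: [[-0.919, 0.394, 0.001], [0.394, 0.919, -0.0], [-0.001, 0.0, -1.0]]
ft_force: [1.7, 1.1, 4.5]
grip_width: 0.0229
gripper_force: 48.9
```

```bash
cat >> h.py <<'E'
C=np.array([.5207,-.094])
def ang():
    o=env.observe();v=np.array(o['position'])[:2]-C
    return np.degrees(np.arctan2(v[1],v[0])),np.hypot(*v),o
def circ(a0,da,n,r=.08,c=C):
    o=env.observe();R=np.array(o['tool_rot']);out=[]
    for i in range(1,n+1):
        t=np.radians(a0-da*i);p=np.array([*(c+r*np.array([np.cos(t),np.sin(t)])),.142])
        s=R.T@(p-o['position']);out.append([round(float(x),3) for x in s])
    print([[s,0,.018] for s in out])
E
python3 - <<'E'
from h import *
print(ang()); circ(32.8,15,20)
E
```

```text
(np.float64(33.277072574486375), np.float64(0.07891907047999763), {'time_s': 10.2, 'q': array([-1.64511533e+01,  3.02035180e+01,  7.64444438e+01,  5.46690368e-03,
        7.33006894e+01, -8.32733714e+01]), 'qvel': array([-0.06871833,  0.07529081,  0.11758927,  0.07329271, -0.01625628,
       -0.02953483]), 'joint_efforts': array([-6.94350768e-01, -4.82657647e+01, -1.93913376e+01, -2.42236359e-01,
        2.21878155e-01,  7.88833917e-03]), 'position': array([ 0.58667847, -0.05069803,  0.1376021 ]), 'tool_rot': array([[-9.19276868e-01,  3.93610539e-01,  8.85399771e-04],
       [ 3.93610552e-01,  9.19277274e-01, -1.66153958e-04],
       [-8.79327836e-04,  1.95761203e-04, -9.99999594e-01]]), 'ft_force': array([1.65616144, 1.09623724, 4.46172001]), 'wrist_torque': array([ 0.10149919, -0.15807483,  0.00130064]), 'gripper_force': 48.94148379564285, 'grip_width': 0.022876108159693046})
[[[-0.017, -0.013, -0.004], 0, 0.018], [[-0.028, -0.031, -0.004], 0, 0.018], [[-0.035, -0.051, -0.004], 0, 0.018], [[-0.036, -0.071, -0.004], 0, 0.018], [[-0.032, -0.092, -0.004], 0, 0.018], [[-0.023, -0.111, -0.004], 0, 0.018], [[-0.009, -0.126, -0.004], 0, 0.018], [[0.009, -0.138, -0.004], 0, 0.018], [[0.028, -0.144, -0.004], 0, 0.018], [[0.049, -0.146, -0.004], 0, 0.018], [[0.07, -0.141, -0.004], 0, 0.018], [[0.088, -0.132, -0.005], 0, 0.018], [[0.104, -0.118, -0.005], 0, 0.018], [[0.116, -0.101, -0.005], 0, 0.018], [[0.122, -0.081, -0.005], 0, 0.018], [[0.123, -0.06, -0.005], 0, 0.018], [[0.119, -0.04, -0.005], 0, 0.018], [[0.11, -0.021, -0.004], 0, 0.018], [[0.096, -0.005, -0.004], 0, 0.018], [[0.079, 0.006, -0.004], 0, 0.018]]
```

>>> {"method": "drive_tool", "body": {
  "series": [
    [[-0.008,-0.006,0],0,0.018],
    [[-0.017,-0.013,0],0,0.018],
    [[-0.028,-0.031,0],0,0.018],
    [[-0.035,-0.051,0],0,0.018],
    [[-0.036,-0.071,0],0,0.018],
    [[-0.032,-0.092,0],0,0.018],
    [[-0.023,-0.111,0],0,0.018],
    [[-0.009,-0.126,0],0,0.018]
  ]
}}

```text
time_s: 11.0
position: [0.5436, -0.1686, 0.1362]
tool_rot: [[-0.919, 0.394, -0.004], [0.394, 0.919, 0.007], [0.006, 0.005, -1.0]]
ft_force: [-0.9, 13.6, 3.6]
grip_width: 0.023
gripper_force: 50.0
```

```bash
python3 - <<'E'
from h import *
a,r,o=ang();print(a,r,o['position'],o['ft_force'],o['wrist_torque']); circ(a-4,15,20)
E
```

```text
-72.92679257672036 0.07805003744019932 [ 0.54361497 -0.1686104   0.13621218] [-0.8718545  13.55701141  3.57751588] [3.09601549 0.12694002 0.0534974 ]
[[[0.021, -0.015, -0.006], 0, 0.018], [[0.042, -0.02, -0.006], 0, 0.018], [[0.063, -0.019, -0.006], 0, 0.018], [[0.083, -0.014, -0.005], 0, 0.018], [[0.101, -0.003, -0.005], 0, 0.018], [[0.115, 0.012, -0.005], 0, 0.018], [[0.125, 0.031, -0.005], 0, 0.018], [[0.13, 0.051, -0.005], 0, 0.018], [[0.13, 0.072, -0.005], 0, 0.018], [[0.124, 0.092, -0.005], 0, 0.018], [[0.113, 0.11, -0.005], 0, 0.018], [[0.098, 0.124, -0.005], 0, 0.018], [[0.08, 0.134, -0.005], 0, 0.018], [[0.059, 0.139, -0.005], 0, 0.018], [[0.038, 0.139, -0.005], 0, 0.018], [[0.018, 0.133, -0.005], 0, 0.018], [[0.0, 0.122, -0.005], 0, 0.018], [[-0.014, 0.107, -0.005], 0, 0.018], [[-0.024, 0.089, -0.005], 0, 0.018], [[-0.029, 0.068, -0.006], 0, 0.018]]
```

```bash
cat >> h.py <<'E'
def circ2(base,a0,da,n,r=.0795,c=(.5195,-.0932)):
    R=np.array([[-.919,.394],[.394,.919]])
    t=np.radians(a0-da*np.arange(1,n+1));P=np.array(c)+r*np.c_[np.cos(t),np.sin(t)]
    S=(P-base)@R
    print([[[round(float(x),3),round(float(y),3),0],0,.018] for x,y in S]); print('end cmd',P[-1],a0-da*n)
E
python3 - <<'E'
from h import *
circ2([.5454,-.17],-72,15,20)
E
```

```text
[[[0.019, -0.011, 0], 0, 0.018], [[0.039, -0.018, 0], 0, 0.018], [[0.059, -0.019, 0], 0, 0.018], [[0.08, -0.015, 0], 0, 0.018], [[0.098, -0.006, 0], 0, 0.018], [[0.114, 0.008, 0], 0, 0.018], [[0.125, 0.025, 0], 0, 0.018], [[0.132, 0.045, 0], 0, 0.018], [[0.133, 0.066, 0], 0, 0.018], [[0.129, 0.086, 0], 0, 0.018], [[0.12, 0.105, 0], 0, 0.018], [[0.106, 0.12, 0], 0, 0.018], [[0.089, 0.132, 0], 0, 0.018], [[0.07, 0.138, 0], 0, 0.018], [[0.049, 0.14, 0], 0, 0.018], [[0.028, 0.136, 0], 0, 0.018], [[0.01, 0.126, 0], 0, 0.018], [[-0.006, 0.113, 0], 0, 0.018], [[-0.017, 0.095, 0], 0, 0.018], [[-0.024, 0.076, 0], 0, 0.018]]
end cmd [ 0.59726273 -0.10972898] -372
```

Run it in two parts so I can check the force.

>>> {"method": "drive_tool", "body": {
  "series": [
    [[0.019,-0.011,0],0,0.018],
    [[0.039,-0.018,0],0,0.018],
    [[0.059,-0.019,0],0,0.018],
    [[0.08,-0.015,0],0,0.018],
    [[0.098,-0.006,0],0,0.018],
    [[0.114,0.008,0],0,0.018],
    [[0.125,0.025,0],0,0.018],
    [[0.132,0.045,0],0,0.018]
  ]
}}

```text
time_s: 11.8
position: [0.4386, -0.0772, 0.1376]
tool_rot: [[-0.919, 0.394, -0.006], [0.394, 0.919, -0.001], [0.005, -0.003, -1.0]]
ft_force: [-11.2, -0.1, 13.2]
grip_width: 0.0229
gripper_force: 50.8
```

>>> {"method": "drive_tool", "body": {
  "series": [
    [[0.001,0.021,0],0,0.018],
    [[-0.003,0.041,0],0,0.018],
    [[-0.012,0.06,0],0,0.018],
    [[-0.026,0.075,0],0,0.018],
    [[-0.043,0.087,0],0,0.018],
    [[-0.062,0.093,0],0,0.018]
  ]
}}

```text
time_s: 12.4
position: [0.5358, -0.014, 0.1378]
tool_rot: [[-0.92, 0.392, -0.0], [0.392, 0.92, 0.003], [0.001, 0.002, -1.0]]
ft_force: [-2.3, 3.4, 6.6]
grip_width: 0.0228
gripper_force: 50.1
```

>>> {"method": "drive_tool", "body": {
  "series": [
    [[-0.021,0.002,0],0,0.018],
    [[-0.042,-0.002,0],0,0.018],
    [[-0.06,-0.012,0],0,0.018],
    [[-0.076,-0.025,0],0,0.018],
    [[-0.087,-0.043,0],0,0.018],
    [[-0.094,-0.062,0],0,0.018]
  ]
}}

```text
time_s: 13.0
position: [0.5961, -0.11, 0.1364]
tool_rot: [[-0.919, 0.393, -0.005], [0.393, 0.919, 0.003], [0.005, 0.001, -1.0]]
ft_force: [-10.0, 7.4, 3.0]
grip_width: 0.0228
gripper_force: 49.8
```

```bash
python3 - <<'E'
from h import *
P=np.array([.5973,-.1097])
circ2(P,-12,15,20)
d=grab('top','t1');crop('t1',360,120,560,270,4,'g');print(env.observe()['wrist_torque'])
E
```

```text
[[[-0.001, -0.021, 0], 0, 0.018], [[0.003, -0.041, 0], 0, 0.018], [[0.012, -0.06, 0], 0, 0.018], [[0.026, -0.075, 0], 0, 0.018], [[0.043, -0.087, 0], 0, 0.018], [[0.063, -0.093, 0], 0, 0.018], [[0.083, -0.095, 0], 0, 0.018], [[0.104, -0.091, 0], 0, 0.018], [[0.122, -0.082, 0], 0, 0.018], [[0.138, -0.068, 0], 0, 0.018], [[0.149, -0.051, 0], 0, 0.018], [[0.156, -0.031, 0], 0, 0.018], [[0.157, -0.01, 0], 0, 0.018], [[0.153, 0.01, 0], 0, 0.018], [[0.144, 0.029, 0], 0, 0.018], [[0.13, 0.044, 0], 0, 0.018], [[0.113, 0.056, 0], 0, 0.018], [[0.093, 0.062, 0], 0, 0.018], [[0.073, 0.064, 0], 0, 0.018], [[0.052, 0.06, 0], 0, 0.018]]
end cmd [ 0.57269588 -0.03411999] -312
[ 0.38060193  0.97138548 -0.01034112]
```

View pics/g.png

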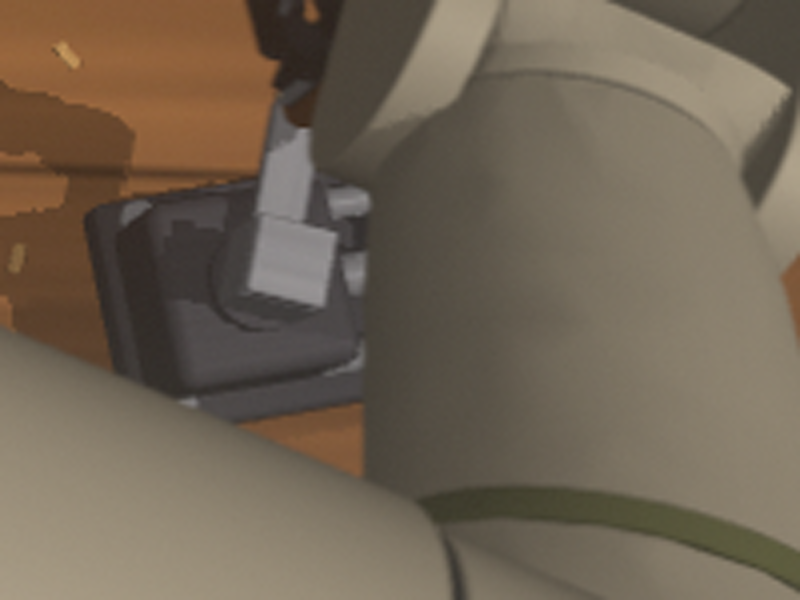

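The crank is seated with its handle in the grip and turning works. About 7 rad done so far, so I'll continue.

>>> {"method": "drive_tool", "body": {
  "series": [
    [[-0.001,-0.021,0],0,0.018],
    [[0.003,-0.041,0],0,0.018],
    [[0.012,-0.06,0],0,0.018],
    [[0.026,-0.075,0],0,0.018],
    [[0.043,-0.087,0],0,0.018],
    [[0.063,-0.093,0],0,0.018]
  ]
}}

```text
time_s: 13.65
position: [0.5023, -0.1709, 0.1371]
tool_rot: [[-0.919, 0.395, 0.001], [0.395, 0.919, 0.002], [-0.0, 0.002, -1.0]]
ft_force: [3.7, 5.6, 2.0]
grip_width: 0.023
gripper_force: 50.5
```

>>> {"method": "drive_tool", "body": {
  "series": [
    [[0.02,-0.002,0],0,0.018],
    [[0.041,0.002,0],0,0.018],
    [[0.059,0.011,0],0,0.018],
    [[0.075,0.025,0],0,0.018],
    [[0.086,0.042,0],0,0.018],
    [[0.093,0.062,0],0,0.018]
  ]
}}

```text
time_s: 14.25
position: [0.4386, -0.0772, 0.1377]
tool_rot: [[-0.919, 0.394, -0.006], [0.394, 0.919, -0.001], [0.005, -0.003, -1.0]]
ft_force: [-11.5, -1.4, 13.8]
grip_width: 0.0231
gripper_force: 51.2
```

```bash
python3 - <<'E'
from h import *
d=grab('wrist','w3'); circ2([.4404,-.0766],168,15,12)
cv2.imwrite('pics/w3b.png',cv2.resize(cv2.imread('pics/w3.png'),(800,600)))
E
```

```text
[[[0.0, 0.021, 0], 0, 0.018], [[-0.004, 0.042, 0], 0, 0.018], [[-0.013, 0.06, 0], 0, 0.018], [[-0.027, 0.076, 0], 0, 0.018], [[-0.044, 0.087, 0], 0, 0.018], [[-0.064, 0.094, 0], 0, 0.018], [[-0.084, 0.095, 0], 0, 0.018], [[-0.105, 0.091, 0], 0, 0.018], [[-0.123, 0.082, 0], 0, 0.018], [[-0.139, 0.068, 0], 0, 0.018], [[-0.151, 0.051, 0], 0, 0.018], [[-0.157, 0.031, 0], 0, 0.018]]
end cmd [ 0.59726273 -0.10972898] -12
```

View pics/w3b.png

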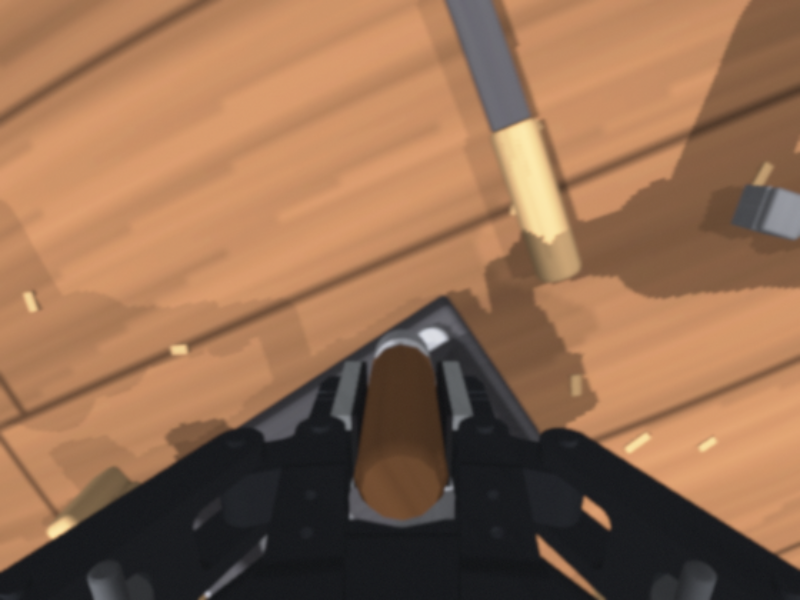

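No more pictures left to view, so I'll go by force from here. 60° more is safe (screw about 11), then small steps.

>>> {"method": "drive_tool", "body": {
  "series": [
    [[0.0,0.011,0],0,0.018],
    [[0.0,0.021,0],0,0.018],
    [[-0.002,0.032,0],0,0.018],
    [[-0.004,0.042,0],0,0.018],
    [[-0.008,0.051,0],0,0.018],
    [[-0.013,0.06,0],0,0.018],
    [[-0.019,0.069,0],0,0.018],
    [[-0.027,0.076,0],0,0.018]
  ]
}}

```text
time_s: 15.1
position: [0.4949, -0.0155, 0.1377]
tool_rot: [[-0.919, 0.393, -0.004], [0.393, 0.919, 0.004], [0.005, 0.002, -1.0]]
ft_force: [-9.1, 14.8, 14.7]
grip_width: 0.0227
gripper_force: 51.3
```

```bash
python3 - <<'E'
from h import *
R=np.array([[-.919,.394],[.394,.919]])
P=np.array([.4404,-.0766])+R@[-.027,.076];print(P)
circ2(P,108,5,24)
# jaw/blank gap along the vise axis from the scene camera depth
d=grab('scene','s2');
n=np.array([-.2258,.9742]);v=np.array([-n[1],n[0]])
for t in('s0','s2'):
    d=load(t);U,V=np.meshgrid(np.arange(20,200),np.arange(210,350));P=pts(d,np.c_[U.ravel(),V.ravel()])
    q=(P[:,:2]-C);a=-(q@n);b=q@v
    for z0 in(.045,.065):
        m=(P[:,2]>z0)&(P[:,2]<.1)&(abs(b)<.03);h,_=np.histogram(a[m],np.arange(.04,.24,.004));print(t,z0,h)
E
```

```text
[ 0.495157 -0.017394]
[[[-0.005, 0.004, 0], 0, 0.018], [[-0.011, 0.008, 0], 0, 0.018], [[-0.017, 0.011, 0], 0, 0.018], [[-0.023, 0.014, 0], 0, 0.018], [[-0.03, 0.016, 0], 0, 0.018], [[-0.037, 0.018, 0], 0, 0.018], [[-0.044, 0.019, 0], 0, 0.018], [[-0.051, 0.019, 0], 0, 0.018], [[-0.057, 0.019, 0], 0, 0.018], [[-0.064, 0.018, 0], 0, 0.018], [[-0.071, 0.017, 0], 0, 0.018], [[-0.078, 0.015, 0], 0, 0.018], [[-0.084, 0.013, 0], 0, 0.018], [[-0.091, 0.01, 0], 0, 0.018], [[-0.096, 0.006, 0], 0, 0.018], [[-0.102, 0.002, 0], 0, 0.018], [[-0.107, -0.003, 0], 0, 0.018], [[-0.112, -0.008, 0], 0, 0.018], [[-0.116, -0.013, 0], 0, 0.018], [[-0.12, -0.019, 0], 0, 0.018], [[-0.124, -0.025, 0], 0, 0.018], [[-0.126, -0.031, 0], 0, 0.018], [[-0.129, -0.038, 0], 0, 0.018], [[-0.13, -0.045, 0], 0, 0.018]]
end cmd [ 0.59726273 -0.10972898] -12
s0 0.045 [ 32   7  18  19  16  20  21  18  18  20  18  94  45  48  45  45  45  43
  46  23   6  20  20  21  22  19  17  23  32 149  52  47  40  56  19   4
   3  35  48  48  44  41  54  47  46  49  48  48  50]
s0 0.065 [ 32   5   9   9   7   9  11  10   7   7   8  66  45  48  45  45  45  43
  46  23   5   9  10  11   8  10   7   9  12 116  52  47  40  56  19   4
   3  35  48  48  44  41  54  47  46  49  48  48  50]
s2 0.045 [ 31   7  20  17  19  19  18  19  19  22  16  19  22  19  19  18  17  18
  18  42  97  47  49  45  45  51  39  46   7 113  49  49  49  50  27   5
   3  32  49  53  44  36  55  51  47  52  49  47  51]
s2 0.065 [ 31   5  10   8  12  10   9   8  10   9   8   8   9   7   8   7   8   9
   9  27  70  47  49  45  45  51  39  46   7 113  49  49  49  50  27   5
   3  32  49  53  44  36  55  51  47  52  49  47  51]
```

>>> {"method": "drive_tool", "body": {
  "series": [
    [[-0.003,0.002,0],0,0.018],
    [[-0.005,0.004,0],0,0.018],
    [[-0.008,0.006,0],0,0.018],
    [[-0.011,0.008,0],0,0.018]
  ]
}}

```text
time_s: 15.55
position: [0.5089, -0.0127, 0.1378]
tool_rot: [[-0.919, 0.393, -0.002], [0.393, 0.919, 0.004], [0.003, 0.003, -1.0]]
ft_force: [-5.6, 13.5, 11.8]
grip_width: 0.0231
gripper_force: 51.1
```

>>> {"method": "drive_tool", "body": {
  "series": [
    [[-0.003,0.001,0],0,0.018],
    [[-0.006,0.003,0],0,0.018],
    [[-0.009,0.005,0],0,0.018],
    [[-0.012,0.006,0],0,0.018]
  ]
}}

```text
time_s: 15.95
position: [0.523, -0.0124, 0.1378]
tool_rot: [[-0.919, 0.393, -0.0], [0.393, 0.919, 0.003], [0.002, 0.003, -1.0]]
ft_force: [-3.1, 12.5, 10.6]
grip_width: 0.0229
gripper_force: 50.9
```

```bash
python3 - <<'E'
from h import *
grab('scene','s3');n=np.array([-.2258,.9742]);v=np.array([-n[1],n[0]])
for t in('s0','s3'):
    d=load(t);U,V=np.meshgrid(np.arange(20,200),np.arange(210,350));P=pts(d,np.c_[U.ravel(),V.ravel()])
    q=(P[:,:2]-C);a=-(q@n);b=q@v
    for lo,hi in ((.065,.08),(.08,.1)):
        m=(P[:,2]>lo)&(P[:,2]<hi)&(abs(b)<.03);h,_=np.histogram(a[m],np.arange(.08,.165,.001));print(t,lo,h)
E
```

```text
s0 0.065 [ 1  2  2  3  4 13 14  0  0  0  0  0  0  0  0  0  0  0  0  0  0  0  0  0
  0  0  0  0  0  0  0  0  0  0  0  0  0  0  0  0  0  0  3  2  2  2  2  3
  2  3  3  2  3  4  2  2  3  1  2  2  2  4  2  2  3  1  2  1  3  3  1  2
  2  1  2  4 18 26  2  0  0  0  0  0]
s0 0.08 [ 0  0  0  0  2  7 12 14 12 12 13  8 14 13 12  9 14  7 15  9 13 10 11 11
 12  9 15  9 10 11 12 10 15  8 13 10 11  4  7  1  0  0  0  0  0  0  0  0
  0  0  0  0  0  0  0  0  0  0  0  0  0  0  0  0  0  0  0  0  0  0  0  0
  0  0  0  3  8 29 18 15 13  9 16 14]
s3 0.065 [ 1  3  2  2  1  0  2  1  2  1  3  2  2  4  1  2  3  2  1  1  1  1  1  2
  2  4  0  3  3  1  2  1  2  4  2  2  4  1  3  5  5  7 13  1  0  0  0  0
  0  0  0  0  0  0  0  0  0  0  0  0  0  0  0  0  0  0  0  0  0  0  0  0
  0  0  0  1 10 12  2  0  0  0  0  0]
s3 0.08 [ 0  0  0  0  0  0  0  0  0  0  0  0  0  0  0  0  0  0  0  0  0  0  0  0
  0  0  0  0  0  0  0  0  0  0  0  0  0  0  0  5 10 11 17  7 13 12 10 13
 12 12 12 13 10 10 14 11 10 14 10 13 12 11 12 11 10 11 10 17 10  8 11 12
 12  5  1  2 13 26 23 14 10 11 14  9]
```

Gap is now about 2 mm, already within tolerance. I'll take 20° more for margin while watching the force.

>>> {"method": "drive_tool", "body": {
  "series": [
    [[-0.004,0.001,0],0,0.018],
    [[-0.007,0.002,0],0,0.018],
    [[-0.01,0.003,0],0,0.018],
    [[-0.014,0.003,0],0,0.018]
  ]
}}

```text
time_s: 16.4
position: [0.5374, -0.0149, 0.1379]
tool_rot: [[-0.919, 0.393, 0.001], [0.393, 0.919, 0.004], [0.001, 0.004, -1.0]]
ft_force: [1.2, 16.0, 9.3]
grip_width: 0.0227
gripper_force: 50.8
```

>>> {"method": "drive_tool", "body": {
  "series": [
    [[-0.003,0.0,0],0,0.018],
    [[-0.006,0.0,0],0,0.018],
    [[-0.01,0.0,0],0,0.018],
    [[-0.013,-0.001,0],0,0.018]
  ]
}}

```text
time_s: 16.8
position: [0.5502, -0.02, 0.1382]
tool_rot: [[-0.919, 0.393, 0.004], [0.393, 0.919, 0.006], [-0.001, 0.007, -1.0]]
ft_force: [7.2, 20.8, 8.9]
grip_width: 0.0227
gripper_force: 51.0
```

Screw is about 13.5. Release and lift.

>>> {"method": "drive_tool", "body": {
  "series": [
    [[0.002,0,0],0,0.04],
    [[0.002,0,0],0,0.085],
    [[0.002,0,0],0,0.085],
    [[0.002,0,0],0,0.085],
    [[0.002,0,0],0,0.085],
    [[0.002,0,0],0,0.085],
    [[0.002,0,0],0,0.085],
    [[0.002,0,-0.02],0,0.085],
    [[0.002,0,-0.05],0,0.085],
    [[0.002,0,-0.09],0,0.085],
    [[0.002,0,-0.13],0,0.085],
    [[0.002,0,-0.15],0,0.085],
    [[0.002,0,-0.15],0,0.085],
    [[0.002,0,-0.15],0,0.085]
  ]
}}

```text
time_s: 18.2
position: [0.5464, -0.0216, 0.2867]
tool_rot: [[-0.919, 0.394, -0.001], [0.394, 0.919, 0.0], [0.001, -0.0, -1.0]]
ft_force: [-1.1, -0.7, -1.7]
grip_width: 0.085
gripper_force: 0.0
```

```bash
python3 - <<'E'
from h import *
grab('scene','s4');n=np.array([-.2258,.9742]);v=np.array([-n[1],n[0]])
d=load('s4');U,V=np.meshgrid(np.arange(20,240),np.arange(190,350));P=pts(d,np.c_[U.ravel(),V.ravel()])
q=(P[:,:2]-C);a=-(q@n);b=q@v
for lo,hi in ((.065,.08),(.08,.1)):
    m=(P[:,2]>lo)&(P[:,2]<hi)&(abs(b)<.03);h,_=np.histogram(a[m],np.arange(.115,.165,.001));print(h)
m=(abs(q).max(1)<.03)&(P[:,2]>.125)&(P[:,2]<.15); print('hub top',m.sum(),np.percentile(P[m],[5,50,95],axis=0))
A=np.c_[P[m][:,:2]-C,np.ones(m.sum())]
t=m&(P[:,2]>np.percentile(P[m][:,2],60)-.004);A=np.c_[P[t][:,:2]-C,np.ones(t.sum())];print(np.linalg.lstsq(A,P[t][:,2],rcond=None)[0],P[t].mean(0))
E
```

```text
[3 2 2 2 1 7 5 5 6 2 0 0 0 0 0 0 0 0 0 0 0 0 0 0 0 0 0 0 0 0 0 0 0 0 0 0 0
 0 0 0 0 3 5 1 0 0 0 0 0]
[ 0  0  0  0  0  3 10 15 16 11 13 12 13 13  9 13 10 13 10 11 13 12 12 12
 12  8 13 11 12 13 11 10 12 12 15  8 11 11 15  6  1 12 30 23 10 12 14 11
 15]
hub top 344 [[ 0.50632502 -0.11065408  0.12777984]
 [ 0.52546712 -0.0915653   0.14106263]
 [ 0.54124035 -0.07407994  0.14331892]]
[-0.01738132  0.00431638  0.14156407] [ 0.52240342 -0.09252974  0.14154081]
```

The hub top is at z = 0.1415, so it is level and seated, and the gap is about 1 mm. Handing in.

```bash
python3 -c "
from rig import env
print(env.close_job())"
```

```text
the job is handed in; nothing more can be done
None
```

The larger crank is fully down and level on the shaft, the jaw is wound to within about 1 mm of the blank (measured by camera depth), the gripper is clear, and the job was handed in at about 18 s; no verdict came back.

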